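# Lock the red-ringed hemostat into the self-closing clamp tray

## Robot

A 6-joint arm with a two-finger parallel gripper is mounted at the origin on the work surface. World frame = base frame: x ahead of the robot, y to its left, z up, the work surface at z = 0. Lengths are in m, angles in rad, forces in N, time in s.
With the tool pointing down it reaches from about 0.275 to 0.75 m from the base axis. Payload 10.2 kg.
Tool frame: the origin (TCP) lies where the fingers leave the gripper's body, on its centre line; the fingertips stand 64 mm ahead of it and the grasp point (between the pads) lies 45 mm ahead of it; z points along the fingers, y is the line along which they close (so a half turn about z gives the same grasp; the last joint's range is limited). The gripper opens to 88 mm and grips with 3 to 60 N. Pads are 18 mm wide; open, the fingers measure 123 mm over their backs; the gripper's body (75 mm by 187 mm) begins 45 mm behind the grasp point.
Start: joints at [-1.523, 0.313, 1.498, -0, 1.331, -0.223], TCP at [0.14, -0.506, 0.303] pointing down, gripper open.
Joint ranges: [-2.94, 2.94], [-0.97, 2.17], [0.19, 2.56], [-1.23, 4.37], [0.02, 3.11], [-2.88, 2.88]. Speed limits (rad/s): [2.39, 2.39, 3.01, 3.14, 3.14, 3.14].

## Interface

Orientations are given as [roll, pitch, yaw] about the fixed x, y, z axes, in that order (R = Rz(yaw) Ry(pitch) Rx(roll)).
In Python, from station import readout, cams, job gives the robot as it stands.
- The arm moves only by the shell command python3 -m handwheel 'ROWS' [OPENING]. ROWS is JSON, a list of rows, each a list of 4 numbers: the shift along the tool's x, y, z in mm, then the turn about the tool's z in degrees. A call has 1 to 20 rows; each row shifts and turns the commanded pose from where the row before left it, along the tool's axes as they then stand; what a row does not reach is not made up. A row lasts 1/12 s, in which the tool goes at most 41.7 mm and 7.16 degrees, less where a joint would pass 70% of its speed; a pose out of reach is approached as far as the arm can. A call is refused whole if a number of a shift passes 41.7 or a number of a turn 7.16, either way. A call with a gripper value outside its range is refused whole. OPENING is the finger opening in mm, from 0 to 88.1, set as the call begins (- or left out, the last holds). The fingers move at their own pace and stop on an object; the grip force is fixed at half the most. Time passes only in rows, so rows that do not move let the fingers close. It gives the time, the measured TCP pose, the force, the opening and the grip force at its end, in the units of the state.
- readout.observe(): the state, without advancing time (a new reading comes with each control period).
- cams.read_camera(name): name is "side" or "top" or "wrist"; returns the picture (480x640x3 uint8, blue, green, red); there is no depth.
- cams.camera_info(name): a dict with "fovy" (degrees; the focal length in pixels is half the picture's height over the tangent of half this angle, whatever the lens; pixels are square), "cx", "cy" (the principal point, pixels), "xyz" and "orientation" of the camera in the world. Camera axes: x right, y up, looking along -z (the intrinsics and any distortion apply to the point x, -y, -z); pixel columns grow to the right and rows downward; lengths in m; the calibration is good to about 2 mm. The wrist camera is an equidistant fisheye: a pixel r from the principal point sees the ray r / f radians off the axis. A picture is of the moment at which its call begins: read the wrist's pose just before it. camera_info takes no time and is no camera call; for the wrist camera it gives the pose at the moment of the call.
- job.hand_in(): hands the job in; it is judged then, once.
The state is a dict: "time": time; "joint_positions": joint angles; "dq": joint speeds; "joint_torque": joint torques, N m; "tool_pos": TCP position; "tool_rot": TCP orientation; "force": force on the tool from outside, world axes, zero at the start; "wrist_torque": the same for the moment, N m; "width": finger opening in m; "grasp_force": force on a finger pad.
Only numpy, scipy, OpenCV 4.12 (cv2) and the standard library are available. Lean on these libraries where they do the work, as an engineer would, in place of code of your own. Each camera call takes 0.05 s, during which the arm holds its last target. There are 200 camera calls.

## Task

Take the hemostat with the red finger rings out of the beech stand and lock it upright in the middle of the amber tray's sprung clamp, flat faces towards the black pads: push it gently down onto the white foot between the jaws until the clamp trips, and keep hold of it until the jaws have closed on it; only then let go. Leave the other hemostats, the petri dish, the violet tubing clamps and the jar where they are.

Things in the scene. Friction and masses are not known exactly. Their poses are not given: they have to be found in the camera images.
- red_hemostat_center (a point): Centre, half-way up, of the steel hemostat with red finger rings (the two others have bare steel rings), in any of the stand's slots; no reading while held. 149 mm long, about 70 g; z up along its length to the rings, x across its thickness, y across its width. Its lower end is 74.5 mm below. Grip: ratchet block, 10 (x) by 26 (y) by 18 mm high, centred 39.5 mm above this point.
- red_hemostat: The same hemostat; origin in the middle of its flat lower end. Blades 9 mm thick (x) and 11 mm wide (y) up to 54 mm above the lower end; the two red rings, 8 mm thick, together 71 mm wide (y), lie 116 to 149 mm above it, just beside and above the ratchet block.
- stand: Fixed slotted beech block, 64 (x) by 250 (y) by 56 mm high, origin at the centre of its underside. Three vertical slots, each 11 by 13 mm and 46 mm deep, at y = -78, 0 and +78 mm; a hemostat's lower end stands in each.
- clamp_mouth (a point): Centre point between the two jaws of the amber tray's clamp, level with their tops, 84 mm above the table. x: the line along which the jaws close; y: along the pads; z up. Amber end posts 86 mm high stand with their outer faces 58 mm from here along x; amber rails at y = +-29 mm (inner faces 25 mm from the centre) top out 55 mm above the table.
- jaw_near_pad (a point): Middle of the near pad's gripping face, 70 mm above the table. The two pad faces are 30 mm apart when open (15 mm each side of the centre), about 9 mm when shut on the hemostat's blades, 6 mm when shut on nothing. Shut, each presses with about 7 N.
- jaw_far_pad (a point): Middle of the far pad's gripping face, as for the near one.
- jaw_near: Clamp jaw on the -x side: dark steel block, 64 mm along y, with a black pad 32 mm wide (y) from 57 to 83 mm above the table. It slides along x together with the foot and mirrors the other jaw. Origin at the centre of the tray's underside while open. The jaws close within about a second of the foot tripping, and stay shut; if let go before the trip they open again.
- jaw_far: Clamp jaw on the +x side, mirror image of the near one.
- clamp_tray: Fixed amber tray, 150 x 190 mm, origin under its centre. Between the jaws a white foot, 24 (x) x 44 (y) mm; its top lies 24 to 52 mm above the table, differs each time, is not given: feel for it. It starts to sink at about 8 N, more easily as it goes (+0.35 N per mm/s), each mm moving each jaw 1 mm; 4.5 mm down it trips and runs on by itself, 12 mm in all. Over 30 N on it is forcing.
- plain_hemostat_1_center (a point): Centre of a hemostat with bare steel rings, same shape; to be left alone in its slot.
- plain_hemostat_2_center (a point): Centre of the other hemostat with bare steel rings; to be left alone.
- petri_dish: Smoked glass petri dish, 90 mm across, 16 mm high, origin under its centre; to be left alone.
- tubing_clamp_1: Violet plastic tubing clamp, 62 by 12 by 19 mm, lying; to be left alone.
- tubing_clamp_2: Second violet tubing clamp, the same; to be left alone.
- sample_jar: Amber jar, 60 mm across, 75 mm high, origin under its centre; to be left alone.
- dispenser: Fixed square grey push button dispenser, 90 by 90 by 74 mm; not needed.
Mind the look-alikes: they are no part of the job. What is shaped like the clamp_tray but turquoise is not meant.

How it is judged:
On the way, in this order (a step that is already met when the one before it is completed fails the run):
1. the red-ringed hemostat is lifted clear of the stand (height (world z) of red_hemostat_center above 0.14 m and contact force between the fingers and red_hemostat above 0.5 N), for 0.1 s.
2. the jaws have closed on the hemostat while the fingers still hold it (distance between jaw_near_pad and jaw_far_pad below 0.018 m and contact force between the fingers and red_hemostat above 0.5 N and (contact force between red_hemostat and jaw_near above 0.5 N or contact force between red_hemostat and jaw_far above 0.5 N)), for 0.2 s.
At the end, for the whole second after the job is handed in: Both pads press on the red hemostat (over 1 N each, pad gap 7-12.5 mm); its centre within 12 mm of the clamp middle from above and under 48 mm above the jaw tops, upright within 8 deg, thickness along the closing line within 11 deg, at rest, released; plain hemostats within 20 mm of their places (distance between jaw_near_pad and jaw_far_pad between 0.007 and 0.0125 m and contact force between red_hemostat and jaw_near above 1 N and contact force between red_hemostat and jaw_far above 1 N and horizontal distance between red_hemostat_center and clamp_mouth below 0.012 m and z of red_hemostat_center in the frame of clamp_mouth below 0.048 m and angle between red_hemostat_center's own z axis and vertical below 0.14 rad and angle between the x axis of red_hemostat_center and the x axis of clamp_mouth, either way round below 0.2 rad and linear speed of red_hemostat below 0.02 m/s and distance of each of plain_hemostat_1_center, plain_hemostat_2_center from where it was at the start of the episode below 0.02 m); the robot touches nothing.
It fails at once if the hemostat is let go in the clamp before the jaws have closed on it (horizontal distance between red_hemostat_center and clamp_mouth below 0.03 m and z of red_hemostat_center in the frame of clamp_mouth below 0.06 m and contact force between the fingers and red_hemostat below 0.05 N and distance between jaw_near_pad and jaw_far_pad above 0.018 m).
It fails at once if the hemostat is forced against the clamp tray with more than 30 N (contact force between red_hemostat and clamp_tray above 30 N).
It fails at once if a bystander is pushed away by more than 30 mm (distance of any of petri_dish, tubing_clamp_1, tubing_clamp_2, sample_jar, plain_hemostat_1_center, plain_hemostat_2_center from where it was at the start of the episode above 0.03 m).
It also fails if it takes over 42 s, if anything falls off the work surface, if the arm or the gripper's body presses on something with over 40 N, if the wrist force passes 120 N, or if a joint passes its speed limit or range.

## Working session

There is one attempt and no reset: what is moved stays moved. The work goes in short steps, Python scripts to look and compute and a shell command to move; the robot and the scene stay as the last step left them, time stands still between calls to the robot, and variables do not carry over. Pictures are saved under pics/ and viewed, at most 10 in all, crops included, and the job is handed in when it is done.

```bash
mkdir -p pics; python3 - <<'E'
from station import readout,cams
import cv2,numpy as np
s=readout.observe();print(s['time'],s['tool_pos'],s['tool_rot'],s['width'])
for n in('side','top','wrist'):
    print(n,cams.camera_info(n)); cv2.imwrite(f'pics/{n}0.png',cams.read_camera(n))
E
```

```text
0.0 [ 0.14042136 -0.50569259  0.30218385] [-3.14035378e+00 -2.46539974e-04  2.70814857e-01] 0.08811405423815977
side {'fovy': 49.60309399613656, 'cx': 316.9534742073807, 'cy': 237.65337235446086, 'xyz': array([0.32328495, 0.74865155, 0.76151093]), 'orientation': array([ 0.85652096, -0.01515017, -2.88843859])}
top {'fovy': 57.928626974365166, 'cx': 316.6093434774327, 'cy': 239.08465680170886, 'xyz': array([ 0.42504279, -0.02622313,  1.09298858]), 'orientation': array([ 0.0960152 ,  0.00825825, -1.57550239])}
wrist {'fovy': 65.70646984690485, 'cx': 320.4586509748402, 'cy': 234.85979997847943, 'xyz': array([ 0.2152456 , -0.48386935,  0.3851089 ]), 'orientation': array([-3.05059193e-01,  1.06212883e-03, -1.29997130e+00])}
```

View pics/top0.png

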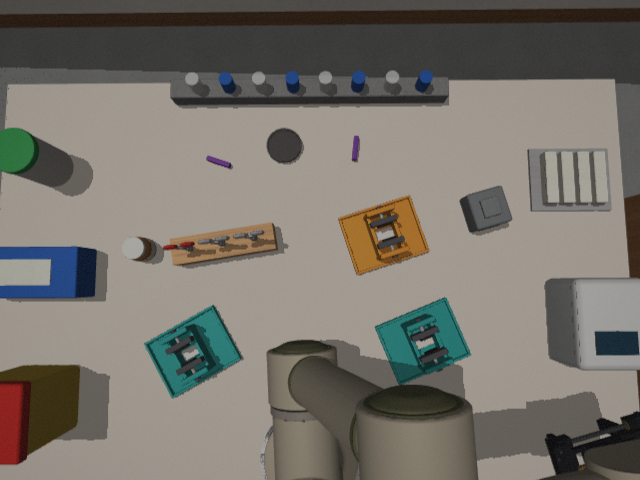

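View pics/side0.png

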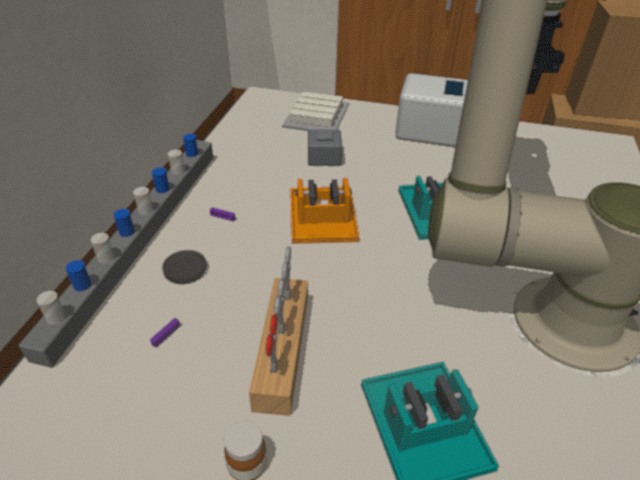

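The top view shows red rings at about (180,246), at the left end of the beech stand, close to the jar (138,249). The plain hemostats are at (215,241) and (250,235). The amber tray is at (384,235), with turquoise look-alikes at (193,351) and (423,341). In the side view the red rings are at (271,337). Candidates for the target are the red-ringed (180,246) and the plain (215,241) and (250,235), and I choose the red one. The red/yellow box at (10,400) is not a hemostat.

```bash
cat > h.py <<'E'
import numpy as np,cv2
from scipy.spatial.transform import Rotation as R
from station import readout,cams
def ray(n,px,info=None):
    i=info or cams.camera_info(n); f=240/np.tan(np.radians(i['fovy'])/2)
    p=np.atleast_2d(np.array(px,float))-[i['cx'],i['cy']]
    if n=='wrist':
        r=np.hypot(*p.T)[:,None]+1e-9; d=np.c_[p/r*np.sin(r/f),np.cos(r/f)]
    else: d=np.c_[p/f,np.ones(len(p))]
    d=d*[1,-1,-1]
    return np.array(i['xyz']),R.from_euler('xyz',i['orientation']).apply(d)
def plane(n,px,z,info=None):
    o,d=ray(n,px,info); return o+d*((z-o[2])/d[:,2])[:,None]
def tri(o1,d1,o2,d2):
    A=np.c_[d1,-d2]; t=np.linalg.lstsq(A,o2-o1,rcond=None)[0]
    a,b=o1+t[0]*d1,o2+t[1]*d2; return (a+b)/2,np.linalg.norm(a-b)
def mask(im,lo,hi,roi=None):
    h=cv2.cvtColor(im,cv2.COLOR_BGR2HSV); m=cv2.inRange(h,lo,hi)
    if roi: 
        z=np.zeros_like(m);x0,y0,x1,y1=roi;z[y0:y1,x0:x1]=m[y0:y1,x0:x1];m=z
    return m
def big(m): return max(cv2.findContours(m,cv2.RETR_EXTERNAL,cv2.CHAIN_APPROX_NONE)[0],key=cv2.contourArea)
E
python3 - <<'E'
from h import *
t=cv2.imread('pics/top0.png');s=cv2.imread('pics/side0.png')
def red(im,roi): return mask(im,(0,170,60),(6,255,255),roi)|mask(im,(172,150,60),(180,255,255),roi)
c=[]
for n,im,roi in(('top',t,(150,225,210,265)),('side',s,(250,300,300,370))):
    y,x=np.nonzero(red(im,roi)); print(n,len(x),x.mean(),y.mean(),x.min(),x.max(),y.min(),y.max()); c.append((x,y))
mid=lambda a:((a[0].min()+a[0].max())/2,(a[1].min()+a[1].max())/2)
o1,d1=ray('top',mid(c[0]));o2,d2=ray('side',mid(c[1]))
print('red',tri(o1,d1[0],o2,d2[0]))
m=mask(t,(12,150,90),(22,255,255),(320,180,450,290)); b=cv2.boxPoints(cv2.minAreaRect(big(m)))
print('tray px',b.tolist()); P=plane('top',b,.006);print(P,P.mean(0),np.diff(P,axis=0), np.linalg.norm(np.diff(P,axis=0),axis=1))
m=mask(t,(8,60,90),(24,200,255),(165,215,285,272)); b=cv2.boxPoints(cv2.minAreaRect(big(m)))
P=plane('top',b,.056);print('stand',b.tolist(),P,P.mean(0),np.linalg.norm(np.diff(P,axis=0),axis=1))
a=cv2.resize(t[215:275,140:290],None,fx=4,fy=4,interpolation=2)
b=cv2.resize(t[190:280,330:435],(600,514),interpolation=2);b=b[:,:]
a=cv2.resize(s[230:420,230:330],(300,570));b=cv2.resize(t[190:280,330:435],(480,411))
o=np.zeros((570,780,3),np.uint8);o[:,:300]=a;o[:411,300:]=b;o[411:559,300:670]=cv2.resize(t[215:275,140:290],(370,148))
cv2.imwrite('pics/crop1.png',o)
E
```

```text
top 83 178.74698795180723 245.21686746987953 163 193 242 248
side 158 270.62025316455697 335.0126582278481 266 275 316 353
red (array([0.50504022, 0.2870877 , 0.1418531 ]), np.float64(0.0004388367824136567))
tray px [[338.0072937011719, 217.95108032226562], [410.2136535644531, 194.44204711914062], [428.5266418457031, 250.68899536132812], [356.3202819824219, 274.1980285644531]]
[[ 0.58318036 -0.07211616  0.006     ]
 [ 0.64234721 -0.25595603  0.006     ]
 [ 0.49901045 -0.29815029  0.006     ]
 [ 0.44114283 -0.11649093  0.006     ]] [ 0.54142021 -0.18567835  0.006     ] [[ 0.05916685 -0.18383986  0.        ]
 [-0.14333677 -0.04219426  0.        ]
 [-0.05786761  0.18165936  0.        ]] [0.19312641 0.14941815 0.19065357]
stand [[168.1351318359375, 238.81082153320312], [271.7567443847656, 221.54055786132812], [276.3243103027344, 248.94595336914062], [172.70269775390625, 266.2162170410156]] [[0.52759038 0.33964889 0.056     ]
 [0.56810467 0.0899539  0.056     ]
 [0.50172172 0.07863929 0.056     ]
 [0.46157939 0.32681845 0.056     ]] [0.51474904 0.20876513 0.056     ] [0.25296046 0.0673403  0.25140466]
```

View pics/crop1.png

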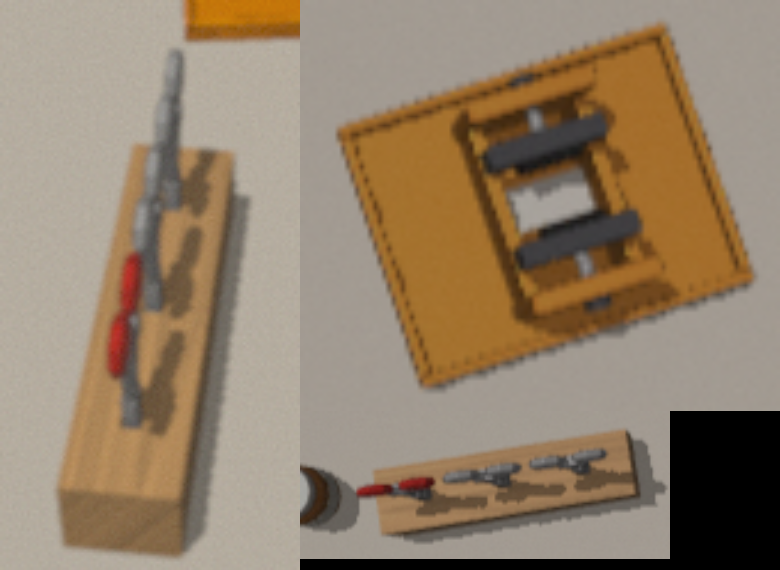

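The crop confirms that the red-ringed hemostat stands in the slot nearest the jar, and that the amber clamp is open with its white foot visible between the jaws. I'll turn the tool, then look at the clamp from close by on the way.

```bash
python3 -m handwheel '[[0,0,0,-7],[0,0,0,-7],[0,0,0,-7],[0,0,0,-7],[0,0,0,-7],[0,0,0,-7],[0,0,0,-7],[0,0,0,-7],[0,0,0,-7],[0,0,0,-7],[0,0,0,-7],[0,0,0,-7]]'; python3 -m handwheel '[[10,28,0,0],[10,28,0,0],[10,28,0,0],[10,28,0,0],[11,28,0,0],[11,28,0,0],[11,28,0,0],[11,28,0,0],[11,28,0,0],[11,28,0,0],[11,28,0,0],[11,28,0,0],[11,28,0,0],[11,28,0,0],[11,28,0,0],[11,28,0,0],[0,0,0,0],[0,0,0,0]]'
python3 - <<'E'
from h import *
i=cams.camera_info('wrist');im=cams.read_camera('wrist');cv2.imwrite('pics/w1.png',im);import pickle;pickle.dump(i,open('w1.pkl','wb'))
print(i['xyz'],i['orientation'])
E
```

```text
time: 1.15
tool_pos: [0.1404, -0.5058, 0.3025]
tool_rot: [3.141, -0.001, 1.743]
force: [-0.6, 0.5, 0.3]
width: 0.088
grasp_force: 0.0
time: 2.65
tool_pos: [0.5545, -0.2613, 0.302]
tool_rot: [-3.141, -0.001, 1.739]
force: [0.0, 1.1, 0.3]
width: 0.0882
grasp_force: 0.0
[ 0.54154258 -0.18360447  0.38489308] [-0.30379433  0.00176187  0.16824179]
```

View pics/w1.png

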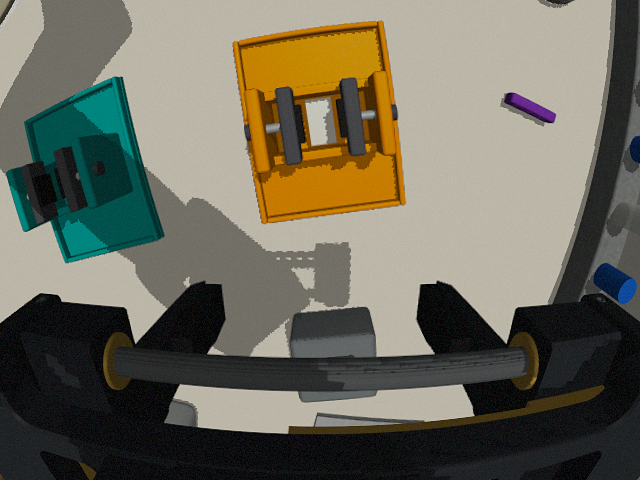

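The wrist view shows the amber clamp at about (320,122), with the jaws at (289,125) and (352,117) and the foot between them. Next I'll compute its pose.

```bash
python3 - <<'E'
from h import *
import pickle;i=pickle.load(open('w1.pkl','rb'));im=cv2.imread('pics/w1.png')
m=mask(im,(10,150,60),(25,255,255),(220,10,420,235));c=big(m);P=plane('wrist',c.reshape(-1,2),.008,i)[:,:2].astype(np.float32)
r=cv2.minAreaRect(P*1000);print('tray',r)
# jaws: neutral grey
h=cv2.cvtColor(im,cv2.COLOR_BGR2HSV);print(h[120,283],h[110,350],h[120,300],h[120,345],h[140,360])
m=cv2.inRange(h,(0,0,45),(180,90,120));k=np.zeros_like(m);k[70:175,270:370]=m[70:175,270:370]
cs=[q for q in cv2.findContours(k,0,1)[0] if cv2.contourArea(q)>300]
C=[]
for q in cs:
    P=plane('wrist',q.reshape(-1,2),.084,i)[:,:2].astype(np.float32)*1000;r=cv2.minAreaRect(P);print(cv2.contourArea(q),cv2.boundingRect(q),r);C.append(r[0])
o=cv2.resize(im[60:180,230:410],None,fx=4,fy=4);cv2.imwrite('pics/c2.png',o)
E
```

```text
tray ((540.61474609375, -182.62136840820312), (153.3528289794922, 194.37217712402344), 17.689878463745117)
[120   7  70] [105   7  73] [20 21 36] [98 41 25] [114  18  72]
1112.5 (270, 87, 31, 78) ((511.3585510253906, -191.9956512451172), (21.179637908935547, 63.189674377441406), 17.404115676879883)
1079.5 (341, 78, 29, 78) ((569.43310546875, -173.4431610107422), (19.294912338256836, 62.853755950927734), 17.57684326171875)
```

View pics/c2.png

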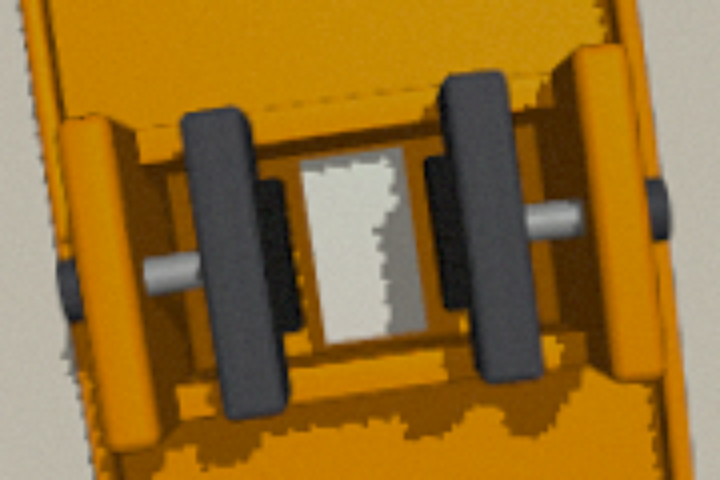

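The crop shows the jaws clearly. The clamp centre is at (0.5404, -0.1827) with a yaw of 17.6°. Next I'll look at the stand.

```bash
python3 -m handwheel '[[30,3,0,0],[30,3,0,0],[30,3,0,0],[30,3,0,0],[30,3,0,0],[30,3,0,0],[30,3,0,0],[30,3,0,0],[30,3,0,0],[30,3,0,0],[30,3,0,0],[30,3,0,0],[30,3,0,0],[30,3,0,0],[30,0,0,0],[20,0,0,0],[0,0,0,0],[0,0,0,0]]'
python3 - <<'E'
from h import *
import pickle
i=cams.camera_info('wrist');im=cams.read_camera('wrist');cv2.imwrite('pics/w2.png',im);pickle.dump(i,open('w2.pkl','wb'))
print(i['xyz'],i['orientation'])
m=mask(im,(0,150,50),(6,255,255),(0,0,640,330))|mask(im,(172,150,50),(180,255,255),(0,0,640,330))
for q in cv2.findContours(m,0,1)[0]:
    if cv2.contourArea(q)>40:
        print(cv2.boundingRect(q),cv2.minAreaRect(q))
        P=plane('wrist',q.reshape(-1,2),.149,i)[:,:2].astype(np.float32)*1000;print(cv2.minAreaRect(P))
E
```

```text
time: 4.2
tool_pos: [0.5174, 0.2078, 0.3027]
tool_rot: [-3.141, 0.0, 1.737]
force: [0.4, -0.9, 0.4]
width: 0.0881
grasp_force: 0.0
[0.50447555 0.28557415 0.38557328] [-0.30487606  0.00101949  0.16649338]
(316, 123, 12, 49) ((321.5, 147.0), (48.0, 11.0), 90.0)
((507.61016845703125, 269.5817565917969), (7.006319999694824, 30.74905776977539), 9.438417434692383)
(316, 65, 13, 49) ((322.0, 89.0), (48.0, 12.0), 90.0)
((501.7314147949219, 306.2695007324219), (7.483335018157959, 30.838464736938477), 9.502596855163574)
```

View pics/w2.png

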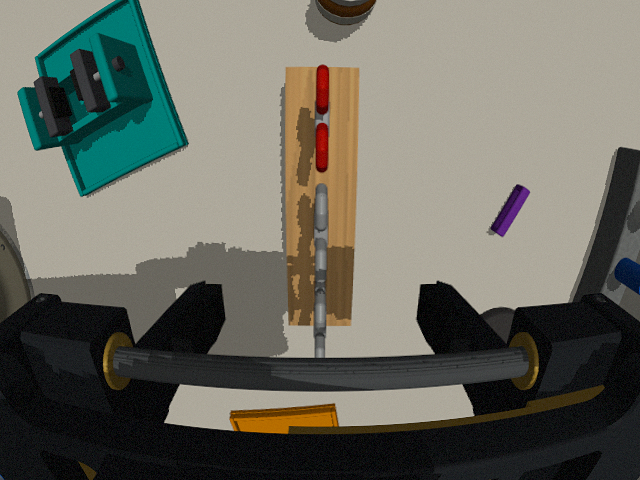

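The wrist view shows the red rings at (322,89) and (322,147). Their centre is at (0.5047, 0.2879) with a yaw of 9.1°, so I can reach now.

```bash
python3 -m handwheel '[[20,0,0,0],[20,0,0,0],[20,0,0,0],[21,1,0,0.3],[0,0,20,0],[0,0,20,0],[0,0,20,0],[0,0,20,0],[0,0,20,0],[0,0,20,0],[0,0,13,0],[0,0,0,0],[0,0,0,0]]' && python3 -m handwheel '[[0,0,0,0],[0,0,0,0],[0,0,0,0],[0,0,0,0],[0,0,0,0],[0,0,0,0],[0,0,0,0],[0,0,0,0],[0,0,0,0],[0,0,0,0],[0,0,0,0],[0,0,0,0]]' 0
```

```text
time: 5.33
tool_pos: [0.5057, 0.287, 0.1698]
tool_rot: [-3.141, 0.0, 1.73]
force: [1.1, 0.7, 0.1]
width: 0.0879
grasp_force: 0.0
time: 6.33
tool_pos: [0.5052, 0.2883, 0.1697]
tool_rot: [-3.142, 0.0, 1.732]
force: [0.2, 0.6, -0.2]
width: 0.01
grasp_force: 0.0
```

```bash
python3 -m handwheel '[[0,0,0,0],[0,0,0,0],[0,0,-5,0],[0,0,-8,0],[0,0,-10,0],[0,0,-12,0],[0,0,-15,0],[0,0,-15,0],[0,0,-15,0],[0,0,-15,0],[0,0,-15,0],[0,0,-15,0],[0,0,-15,0],[0,0,-15,0],[0,0,-12,0],[0,0,-8,0],[0,0,0,0],[0,0,0,0]]'
```

```text
time: 7.83
tool_pos: [0.505, 0.2883, 0.345]
tool_rot: [3.141, -0.0, 1.732]
force: [0.7, 0.3, -1.5]
width: 0.0099
grasp_force: 30.0
```

```bash
python3 -m handwheel '[[-10,-1,0,0],[-20,-2,0,0],[-26,-2,0,0],[-26,-2,0,0],[-26,-2,0,0],[-26,-2,0,0],[-26,-2,0,0],[-26,-2,0,0],[-26,-2,0,0],[-26,-2,0,0],[-26,-2,0,0],[-26,-2,0,0],[-26,-2,0,0],[-26,-2,0,0],[-26,-2,0,0],[-26,-2,0,0],[-26,-3,0,0],[-26,-3,0,0],[-15,-2,0,0],[-10,-2,0,0]]'; python3 -m handwheel '[[0,0,0,-3],[0,0,0,-3],[0,0,0,-2.4],[0,0,0,0],[0,0,0,0]]'
python3 - <<'E'
from h import *
s=readout.observe();p=s['tool_pos'];y=s['tool_rot'][2];d=np.array([.5404,-.1827])-p[:2]
print(s['tool_rot'],'dx,dy mm',1e3*d@[np.cos(y),np.sin(y)],1e3*d@[np.sin(y),-np.cos(y)],'turn',np.degrees(y-np.pi/2-.307))
a=cams.read_camera('side');b=cams.read_camera('wrist')
o=np.zeros((480,760,3),np.uint8);o[:400,:360]=cv2.resize(a[60:260,240:420],(360,400));o[:300,360:]=cv2.resize(b,(400,300));cv2.imwrite('pics/c3.png',o);cv2.imwrite('pics/s3.png',a)
E
```

```text
time: 9.5
tool_pos: [0.5396, -0.1849, 0.3439]
tool_rot: [-3.14, -0.001, 1.73]
force: [-0.3, -0.6, -0.8]
width: 0.0097
grasp_force: 30.0
time: 9.92
tool_pos: [0.54, -0.1827, 0.3446]
tool_rot: [-3.141, -0.0, 1.878]
force: [-0.1, 0.0, -0.9]
width: 0.0098
grasp_force: 30.0
[-3.14137578e+00 -3.99169134e-04  1.87752092e+00] dx,dy mm -0.13741289251697064 0.3646843979346608 turn -0.015779595455537882
```

View pics/c3.png

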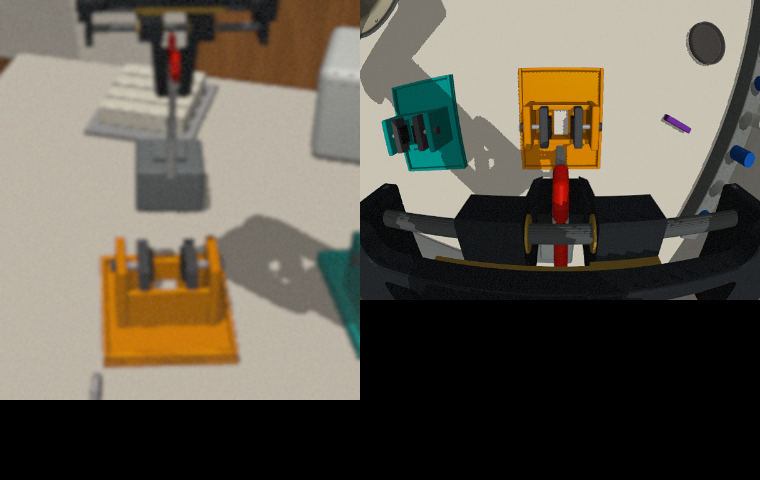

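The side view shows the hemostat hanging upright above the clamp, with the rings at (173,60) of the crop. In the wrist view it points at the foot. The alignment error is under 1 mm, so I'll lower it.

```bash
python3 -m handwheel '[[0,0,8,0],[0,0,14,0],[0,0,15,0],[0,0,15,0],[0,0,15,0],[0,0,15,0],[0,0,15,0],[0,0,12,0],[0,0,8,0],[0,0,5,0],[0,0,0,0],[0,0,0,0],[0,0,0,0]]'; python3 -m handwheel '[[0,0,1,0],[0,0,1,0],[0,0,1,0],[0,0,1,0],[0,0,1,0],[0,0,1,0],[0,0,1,0],[0,0,1,0]]'
```

```text
time: 11.1
tool_pos: [0.5403, -0.1833, 0.2234]
tool_rot: [3.141, 0.001, 1.878]
force: [0.3, 0.6, -0.3]
width: 0.0092
grasp_force: 30.0
time: 11.77
tool_pos: [0.5401, -0.1831, 0.2146]
tool_rot: [-3.142, -0.0, 1.878]
force: [-0.3, -0.6, -0.1]
width: 0.0093
grasp_force: 30.0
```

```bash
python3 -m handwheel '[[0,0,1,0],[0,0,1,0],[0,0,1,0],[0,0,1,0],[0,0,1,0],[0,0,1,0]]'; python3 -m handwheel '[[0,0,0,0]]'
```

```text
time: 12.27
tool_pos: [0.5401, -0.1831, 0.2086]
tool_rot: [3.142, -0.0, 1.878]
force: [0.1, -0.4, -1.0]
width: 0.0097
grasp_force: 30.0
time: 12.35
tool_pos: [0.5401, -0.1831, 0.2085]
tool_rot: [-3.141, -0.0, 1.878]
force: [-0.1, 0.4, -1.3]
width: 0.0095
grasp_force: 30.0
```

```bash
python3 -m handwheel '[[0,0,1,0],[0,0,1,0],[0,0,1,0],[0,0,1,0],[0,0,1,0],[0,0,1,0]]'
```

```text
time: 12.85
tool_pos: [0.5401, -0.1831, 0.2026]
tool_rot: [3.142, -0.0, 1.878]
force: [0.2, -0.6, -0.3]
width: 0.0097
grasp_force: 30.0
```

```bash
python3 -m handwheel '[[0,0,1,0],[0,0,1,0],[0,0,1,0],[0,0,1,0]]'
```

```text
time: 13.18
tool_pos: [0.5401, -0.1831, 0.1986]
tool_rot: [-3.142, 0.0, 1.878]
force: [0.2, -0.0, -0.6]
width: 0.0094
grasp_force: 30.0
```

```bash
python3 -m handwheel '[[0,0,1,0],[0,0,1,0],[0,0,1,0],[0,0,1,0]]'
```

```text
time: 13.52
tool_pos: [0.5401, -0.1831, 0.1946]
tool_rot: [3.142, 0.0, 1.878]
force: [-0.1, 0.5, -0.5]
width: 0.0094
grasp_force: 30.0
```

```bash
python3 -m handwheel '[[0,0,1,0],[0,0,1,0],[0,0,1,0],[0,0,1,0]]'
```

```text
time: 13.85
tool_pos: [0.5401, -0.1831, 0.1906]
tool_rot: [-3.142, -0.0, 1.878]
force: [-0.1, 0.3, -1.0]
width: 0.0094
grasp_force: 30.0
```

```bash
python3 -m handwheel '[[0,0,1,0],[0,0,1,0],[0,0,1,0],[0,0,1,0]]'
```

```text
time: 14.18
tool_pos: [0.5407, -0.1834, 0.1881]
tool_rot: [3.14, 0.002, 1.878]
force: [-1.4, 0.3, 8.0]
width: 0.0092
grasp_force: 30.0
```

```bash
python3 -m handwheel '[[0,0,1,0],[0,0,1,0],[0,0,1,0]]'
```

```text
time: 14.43
tool_pos: [0.5404, -0.1833, 0.1844]
tool_rot: [3.141, 0.001, 1.878]
force: [-0.2, -0.3, 1.8]
width: 0.0099
grasp_force: 30.0
```

```bash
python3 -m handwheel '[[0,0,1,0],[0,0,1,0],[0,0,0,0],[0,0,0,0],[0,0,0,0],[0,0,0,0],[0,0,0,0],[0,0,0,0],[0,0,0,0],[0,0,0,0],[0,0,0,0],[0,0,0,0],[0,0,0,0],[0,0,0,0],[0,0,0,0],[0,0,0,0],[0,0,0,0]]'; python3 - <<'E'
from h import *
a=cams.read_camera('side');b=cams.read_camera('wrist')
o=np.zeros((480,760,3),np.uint8);o[:400,:360]=cv2.resize(a[60:260,240:420],(360,400));o[:400,360:]=cv2.resize(b[50:290,200:440],(400,400));cv2.imwrite('pics/c4.png',o)
E
```

```text
time: 15.85
tool_pos: [0.5401, -0.1831, 0.1817]
tool_rot: [-3.142, -0.0, 1.878]
force: [4.6, 1.8, -9.1]
width: 0.0095
grasp_force: 30.0
```

View pics/c4.png

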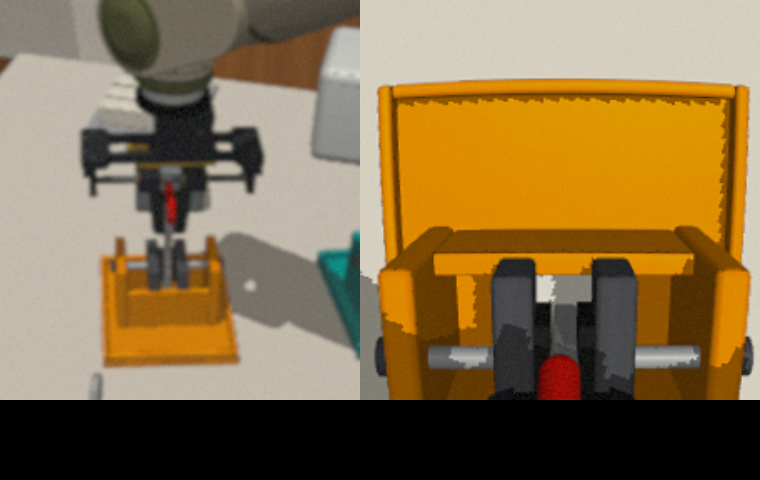

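The jaws have moved in around the blades, at (565,320) in the crop. I'll measure the gap before letting go.

```bash
python3 -m handwheel '[[0,0,0,0],[0,0,0,0],[0,0,0,0],[0,0,0,0],[0,0,0,0],[0,0,0,0]]'; python3 - <<'E'
from h import *
i=cams.camera_info('wrist');b=cams.read_camera('wrist');cv2.imwrite('pics/w5.png',b)
g=cv2.cvtColor(b,cv2.COLOR_BGR2GRAY);print(g[228,268:372].tolist());print(g[245,268:372].tolist())
# inner top edges of jaws (px from last crop: full = 200+(x-360)*.6, 50+y*.6)
for z in(.084,):
    P=plane('wrist',[[200+(493-360)*.6,225],[200+(535-360)*.6,225],[200+(592-360)*.6,225],[200+(636-360)*.6,225]],z,i);e=np.array([np.cos(.307),np.sin(.307)])
    print(1e3*(P[:,:2]-[.5404,-.1827])@e)
E
```

```text
time: 16.45
tool_pos: [0.5401, -0.1831, 0.1817]
tool_rot: [-3.142, -0.0, 1.878]
force: [5.1, 1.5, -9.2]
width: 0.0094
grasp_force: 30.0
[149, 133, 93, 87, 93, 91, 90, 92, 90, 95, 89, 45, 65, 70, 72, 68, 73, 78, 74, 74, 76, 76, 78, 73, 76, 76, 71, 75, 72, 71, 72, 75, 73, 71, 66, 39, 24, 98, 185, 211, 210, 210, 211, 212, 212, 214, 216, 220, 179, 122, 132, 134, 129, 129, 128, 129, 129, 129, 129, 129, 130, 129, 124, 130, 130, 132, 129, 129, 129, 131, 123, 12, 24, 24, 54, 58, 67, 68, 74, 77, 71, 74, 79, 79, 77, 73, 74, 76, 73, 73, 75, 74, 71, 71, 73, 73, 71, 62, 77, 92, 94, 87, 91, 92]
[152, 147, 85, 96, 91, 89, 93, 92, 93, 94, 86, 57, 59, 64, 73, 74, 72, 54, 39, 45, 42, 48, 47, 61, 59, 57, 70, 73, 73, 76, 75, 73, 75, 68, 70, 48, 27, 15, 24, 22, 21, 20, 24, 1, 21, 1, 63, 82, 78, 78, 78, 69, 72, 72, 68, 68, 72, 72, 67, 75, 71, 69, 19, 11, 12, 21, 20, 20, 16, 21, 24, 22, 24, 33, 54, 62, 70, 76, 77, 73, 75, 77, 74, 78, 77, 74, 74, 72, 72, 68, 75, 72, 72, 77, 77, 70, 67, 63, 74, 94, 91, 88, 88, 95]
[-20.88631752  -8.07627275   9.21369858  22.65251997]
```

In pixel row 245, black pad meets the blade directly on both sides, so the clamp is shut on the hemostat. I'll let go and back away.

```bash
python3 -m handwheel '[[0,0,0,0],[0,0,0,0],[0,0,0,0],[0,0,0,0],[0,0,0,0],[0,0,0,0]]' 40; python3 -m handwheel '[[0,0,-5,0],[0,0,-10,0],[0,0,-15,0],[0,0,-20,0],[0,0,-20,0],[0,0,-20,0],[0,0,-20,0],[0,0,-20,0],[-20,0,0,0],[-20,0,0,0],[-20,0,0,0],[-20,0,0,0],[0,0,0,0],[0,0,0,0],[0,0,0,0]]'; python3 - <<'E'
from h import *
a=cams.read_camera('side');b=cams.read_camera('wrist')
o=np.zeros((480,760,3),np.uint8);o[:400,:360]=cv2.resize(a[60:260,240:420],(360,400));o[:400,360:]=cv2.resize(b[30:270,200:440],(400,400));cv2.imwrite('pics/c6.png',o)
E
```

```text
time: 17.0
tool_pos: [0.5401, -0.1833, 0.1819]
tool_rot: [3.142, 0.0, 1.878]
force: [-0.5, -0.4, -0.7]
width: 0.0399
grasp_force: 0.0
time: 18.25
tool_pos: [0.5642, -0.2587, 0.3123]
tool_rot: [3.141, -0.0, 1.879]
force: [0.9, -0.2, 1.3]
width: 0.0399
grasp_force: 0.0
```

View pics/c6.png

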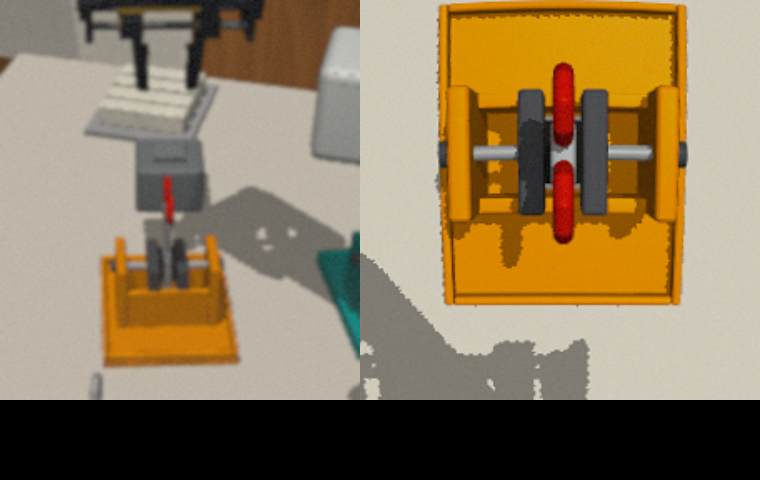

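The hemostat stands upright and centred, with its rings at (563,105) and (563,203) in the crop, and both pads are on the blades. The gripper is clear of it.

```bash
python3 -c "
from station import job
print(job.hand_in())"
```

```text
the job is handed in; nothing more can be done
None
```

The red-ringed hemostat is clamped upright in the middle of the amber tray's clamp, released only after the jaws had closed on it, and the job is handed in at about 18 s of the 42 s allowed; the hand-in returned no verdict.

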